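# Stopper the amber medium bottle

### The job

Close the amber glass bottle of the painter's bench: take the cork stopper out of its wooden block by the knob, lower it into the amber bottle's neck, keeping hold of it until its flange sits on the rim all round (do not drop it in), then let go. Do not tip the amber bottle over, and leave the green bottle and the red stopper where they are.

Things in the scene. Friction and masses are not known exactly. Their poses are not given: they have to be found in the camera images.
- cork_stopper: Tan cork stopper, 80 mm tall, 60 g, round: plug 32 mm long tapering from 38 to 24 mm across at the foot, flange 56 mm across and 8 mm thick, upright knob 30 mm across and 40 mm tall to grip. Origin: centre of the foot, z up: flange underside at 32 mm, knob from 40 to 80 mm. Stands upright, loose, in either hole of a dark wooden block, flange on the block, foot 8 mm above the table.
- amber_bottle: Amber (brown) glass bottle, open, loose, upright on the table: round, 90 mm across, 150 mm to the rim, shoulder at 85-112 mm, neck 46 mm inside with a metal rim ring 62 mm outside; about 600 g. Origin: centre of its underside, z up. The one to close: fully home, the stopper's origin is 118 mm above the bottle's, flange on the rim.
- green_bottle: Green glass bottle, open, loose, upright on the table: round, 90 mm across, 150 mm to the rim, shoulder at 85-112 mm, neck 46 mm inside with a metal rim ring 62 mm outside; about 600 g. Origin: centre of its underside, z up. A bystander: leave it.
- red_stopper: Red stopper, same shape, size and origin as the cork one, in the other hole of the same block; leave it. The block is fixed, 90 x 250 mm and 40 mm tall; its two holes are 46 mm wide, 130 mm apart.

How it is judged:
On the way:
1. the cork stopper, still held by the fingers, is lowered into the amber bottle's neck: its foot at least 20 mm below the rim and within 15 mm of the bottle's axis (horizontal distance between cork_stopper and amber_bottle below 0.015 m and z of cork_stopper in the frame of amber_bottle below 0.13 m and contact force between the fingers and cork_stopper above 0.5 N), for 0.1 s.
At the end, for the whole second after the job is handed in: Cork stopper in the amber neck: axes within 10 mm and 10 degrees, flange within 6 mm of the rim; amber bottle upright (6 degrees) on the table; both at rest, released; green bottle within 50 mm and red stopper within 40 mm of their starts (horizontal distance between cork_stopper and amber_bottle below 0.01 m and z of cork_stopper in the frame of amber_bottle between 0.108 and 0.124 m and angle between the z axis of cork_stopper and the z axis of amber_bottle, either way round below 0.17 rad and angle between amber_bottle's own z axis and vertical below 0.1 rad and height (world z) of amber_bottle below 0.01 m and linear speed of each of cork_stopper, amber_bottle below 0.03 m/s and distance of green_bottle from where it was at the start of the episode below 0.05 m and distance of red_stopper from where it was at the start of the episode below 0.04 m); the robot touches nothing.
It fails at once if the amber bottle is tipped by more than 20 degrees (angle between amber_bottle's own z axis and vertical above 0.35 rad).
It fails at once if the green bottle is pushed more than 50 mm (distance of green_bottle from where it was at the start of the episode above 0.05 m).
It fails at once if the red stopper is moved more than 40 mm (distance of red_stopper from where it was at the start of the episode above 0.04 m).
It also fails if it takes over 38 s, if anything falls off the work surface, if the arm or the gripper's body presses on something with over 40 N, if the wrist force passes 120 N, or if a joint passes its speed limit or range.

### The arm

A 6-joint arm with a two-finger parallel gripper is mounted at the origin on the work surface. World frame = base frame: x ahead of the robot, y to its left, z up, the work surface at z = 0. Lengths are in m, angles in rad, forces in N, time in s.
With the tool pointing down it reaches from about 0.325 to 1 m from the base axis. Payload 5.1 kg.
Tool frame: the origin (TCP) lies at the very end of the fingers, on their centre line; the grasp point (between the pads) lies env.hold_point_z behind it (env.hold_point_z is the distance from the TCP to the grasp point, in m); z points along the fingers, y is the line along which they close (so a half turn about z gives the same grasp; the last joint's range is limited). The gripper opens to 85 mm and grips with 20 to 120 N. Pads are 22 mm wide; open, the fingers measure 114 mm over their backs; the gripper's body (76 mm by 85 mm) begins 54 mm behind the grasp point. The pads swing forward as they close: fully open they stand 13 mm farther back than shut.
Start: joints at [1.171, 0.124, 1.65, -0, 1.367, -0.083], TCP at [0.203, 0.618, 0.199] pointing down, gripper open.
Joint ranges: [-2.61, 2.61], [-1.02, 2.33], [0.03, 2.71], [-1.35, 4.49], [0.32, 2.68], [-2.91, 2.91]. Speed limits (rad/s): [2.57, 2.57, 3.14, 3.14, 3.14, 3.14].

### API

Orientations are given as a rotation vector (axis times angle).
In Python, from workcell import env gives the robot as it stands. The module is installed in compiled form; this text tells all that it offers. Calls block until the motion is done:
- env.move_to(position, orientation): joint-space move of the TCP to a pose.
- env.move_linear(position, rotation=None, velocity=0.15, guard=None): straight line of the TCP; rotation=None keeps the orientation; velocity is the mean speed in m/s. With guard (N) it stops when the force on the tool has changed by that much, and returns True; else False.
- env.move_joints(angles): joint-space move.
- env.gripper_to(opening, f_grip=None): opening from 0.0 (shut) to 1.0 (fully open); f_grip is the grip in N (None keeps the last); returns when the fingers have stopped.
- env.wait(seconds).
- env.inverse_kinematics(position, orientation): joint angles nearest the present ones, or None.
- env.capture(name): name is "scene" or "top" or "wrist"; returns (picture, depth): 480x640x3 uint8, blue, green, red; 480x640 float32, m along the optical axis (not along the pixel's ray), 0 where there is no reading.
- env.camera_info(name): a dict with "intrinsics" (3x3 intrinsics, pixels), "world_to_cam" (4x4, takes a point from world to camera coordinates). Camera axes: x right, y down, z forward; pixel columns grow to the right and rows downward; lengths in m; the calibration is good to about 2 mm. A picture is of the moment at which its call begins: read the wrist's pose just before it. camera_info takes no time and is no camera call; for the wrist camera it gives the pose at the moment of the call.
A pose or a line that the arm cannot do raises env.Unreachable and nothing moves.
- env.sign_off(): hands the job in; it is judged then, once.
Readings, each from a call of its own:
- env.read_t(): time.
- env.read_qpos(): joint angles.
- env.read_joint_velocities(): joint speeds.
- env.read_tau(): joint torques, N m.
- env.read_tcp_pos(): TCP position.
- env.read_eef_rot(): TCP orientation.
- env.read_ft_force(): force on the tool from outside, world axes, zero at the start.
- env.read_moment(): the same for the moment, N m.
- env.read_opening(): opening from 0.0 (shut) to 1.0 (fully open).
- env.read_finger_force(): force on a finger pad.
Only numpy, scipy, OpenCV 4.12 (cv2) and the standard library are available. Lean on these libraries where they do the work, as an engineer would, in place of code of your own. Each camera call takes 0.05 s, during which the arm holds its last target. There are 200 camera calls.

## Working session

There is one attempt and no reset: what is moved stays moved. The work goes in short steps, each a Python script; the robot and the scene stay as the last script left them, time stands still between calls to the robot, and variables do not carry over. Pictures are saved under pics/ and viewed, at most 10 in all, crops included, and the job is handed in when it is done.

```bash
mkdir -p pics
python3 - <<'E'
from workcell import env
import cv2,numpy as np
for n in("scene","top"):
    p,d=env.capture(n);cv2.imwrite(f"pics/{n}0.png",p);np.save(f"pics/{n}0.npy",d)
    i=env.camera_info(n);print(i["intrinsics"],i["world_to_cam"])
print(env.hold_point_z,env.read_eef_rot(),env.read_t())
E
```

```text
[[560.16425688   0.         321.01527567]
 [  0.         560.16425688 240.0326102 ]
 [  0.           0.           1.        ]] [[ 2.30362176e-01  9.73104723e-01  6.83124297e-04 -1.34175863e-01]
 [ 6.39276174e-01 -1.50805911e-01 -7.54044793e-01 -3.06009188e-01]
 [-7.33661530e-01  1.74140105e-01 -6.56822642e-01  1.65281094e+00]
 [ 0.00000000e+00  0.00000000e+00  0.00000000e+00  1.00000000e+00]]
[[478.49568267   0.         315.16843835]
 [  0.         478.49568267 239.74069746]
 [  0.           0.           1.        ]] [[ 0.01873248 -0.99978831 -0.00851064 -0.01828606]
 [-0.98624785 -0.01707943 -0.16438819  0.51351711]
 [ 0.16420803  0.011473   -0.98635901  0.7573946 ]
 [ 0.          0.          0.          1.        ]]
0.0187 [-4.95437192e-01 -3.10180671e+00  2.99727393e-03] 0.1
```

View pics/top0.png

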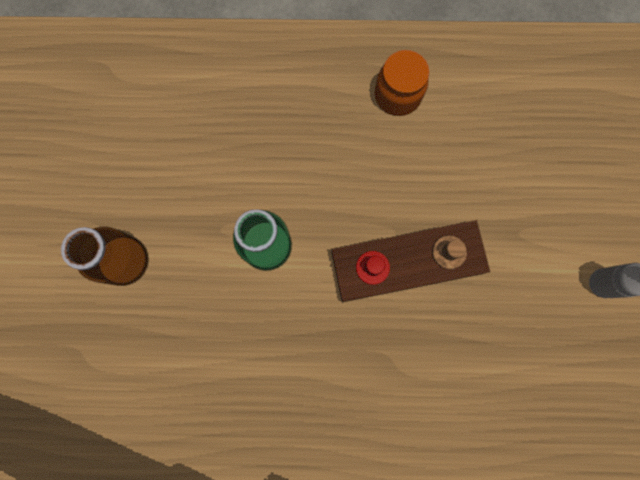

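View pics/scene0.png

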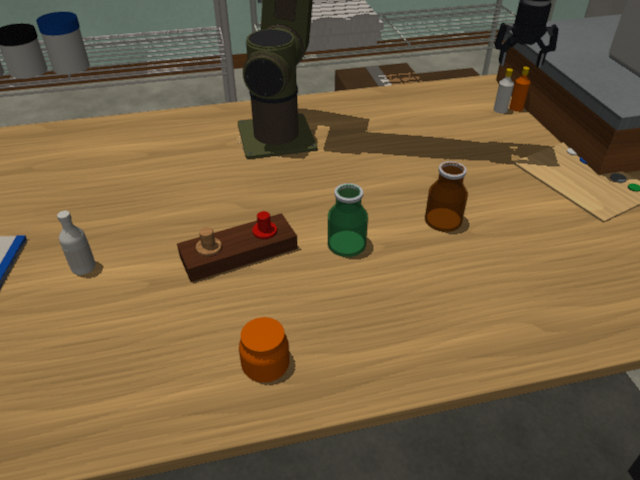

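The top view shows the amber rim at about (83,249), the green rim at (256,231), the cork knob near (458,247) and the red knob near (377,265). I'll enlarge the important spots.

```bash
cat > h.py <<'E'
import numpy as np, cv2
from workcell import env
def ray(n,u,v,z,info=None):
    i=info or env.camera_info(n);T=np.linalg.inv(i["world_to_cam"])
    d=T[:3,:3]@np.linalg.inv(i["intrinsics"])@[u,v,1];o=T[:3,3]
    return o+d*(z-o[2])/d[2]
E
python3 - <<'E'
from h import *
t=cv2.imread("pics/top0.png");s=cv2.imread("pics/scene0.png")
def c(im,u,v):return cv2.resize(im[v:v+48,u:u+64],(384,288),interpolation=cv2.INTER_CUBIC)
m=np.vstack([np.hstack([c(t,52,225),c(t,425,228)]),np.hstack([c(s,420,155),c(s,178,220)])])
cv2.imwrite("pics/crop1.png",m)
d=np.load("pics/top0.npy")
i=env.camera_info("top");K=i["intrinsics"];T=np.linalg.inv(i["world_to_cam"])
v,u=np.mgrid[:480,:640];P=(np.stack([(u-K[0,2])/K[0,0]*d,(v-K[1,2])/K[1,1]*d,d],-1)@T[:3,:3].T+T[:3,3])
for nm,(a,b,w,h,lo,hi) in dict(amber=(50,215,70,70,.14,.16),green=(225,200,70,70,.14,.16),cork=(425,225,50,50,.08,.095),corkfl=(425,225,50,50,.044,.052),red=(350,245,50,50,.08,.095)).items():
    q=P[b:b+h,a:a+w].reshape(-1,3);q=q[(q[:,2]>lo)&(q[:,2]<hi)]
    print(nm,len(q),q.size and (q.min(0),q.max(0),(q.min(0)+q.max(0))/2))
E
```

```text
amber 789 (array([0.44816795, 0.29583249, 0.14005879]), array([0.50936302, 0.35841262, 0.15219487]), array([0.47876549, 0.32712255, 0.14612683]))
green 680 (array([0.4794723 , 0.04678259, 0.14000025]), array([0.54020973, 0.10686682, 0.15265955]), array([0.50984102, 0.07682471, 0.1463299 ]))
cork 287 (array([ 0.48277541, -0.24564958,  0.0801569 ]), array([ 0.51205158, -0.216611  ,  0.09102419]), array([ 0.4974135 , -0.23113029,  0.08559054]))
corkfl 496 (array([ 0.46973972, -0.25866762,  0.0440352 ]), array([ 0.52507623, -0.20434887,  0.05133894]), array([ 0.49740797, -0.23150824,  0.04768707]))
red 279 (array([ 0.45537143, -0.11787657,  0.08137095]), array([ 0.48392712, -0.08987047,  0.09078831]), array([ 0.46964927, -0.10387352,  0.08607963]))
```

View pics/crop1.png

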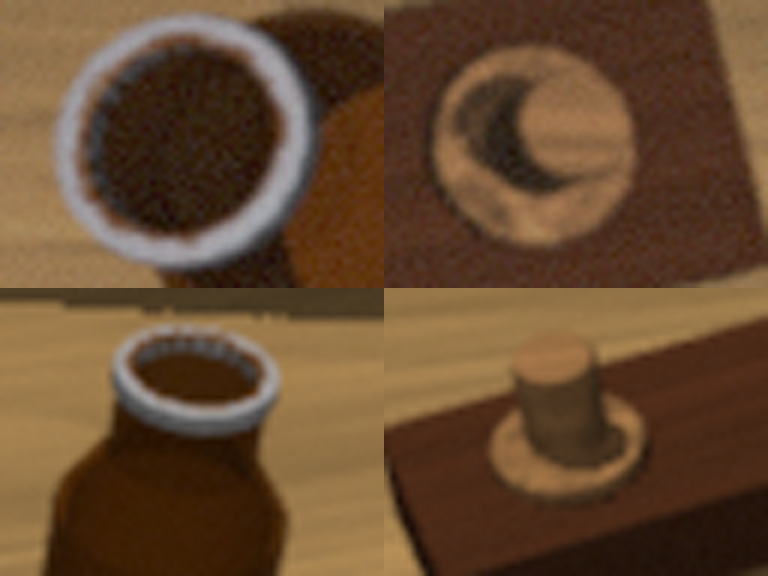

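The amber rim is centred at about (82.7,248.7) in the top view. Its measured diameter (61–62 mm) and the stopper spacing (130 mm) match the given sizes. In the scene crop the rim centre is about (452.7,169.5) and the knob top about (206.5,231.7). I'll cross-check these two, then grasp.

```bash
cat >> h.py <<'E'
from scipy.spatial.transform import Rotation as R
R0=R.from_rotvec([-4.95437192e-01,-3.10180671e+00,2.99727393e-03])
def ori(x,y): return (R.from_euler('z',np.arctan2(y,x)-np.arctan2(.618,.203))*R0).as_rotvec()
cork=np.array([.4974,-.2313]);amber=np.array([.4788,.3271])
E
python3 - <<'E'
from h import *
a,c=ray("scene",452.7,169.5,.15)[:2],ray("scene",206.5,231.7,.088)[:2]
print(a,ray("top",82.7,248.7,.15),c)
assert np.hypot(*(a-amber))<.008 and np.hypot(*(c-cork))<.008
o=ori(*cork)
env.move_linear([.203,.618,.28],velocity=.2)
env.move_to([*cork,.28],o)
print(env.read_qpos(),env.read_tcp_pos(),env.read_t())
print(env.move_linear([*cork,.13],velocity=.2))
print(env.move_linear([*cork,.056],velocity=.06,guard=8),env.read_tcp_pos())
p,d=env.capture("scene");cv2.imwrite("pics/s1.png",cv2.resize(p[120:300,100:340],None,fx=3,fy=3))
env.gripper_to(0.0,40)
print(env.read_opening(),env.read_finger_force(),env.read_ft_force(),env.read_t())
E
```

```text
[0.48534137 0.32606524] [0.47691272 0.32538629 0.15      ] [ 0.50054213 -0.23018405]
[-5.32025520e-01 -1.38312509e-01  1.77549565e+00  1.08904343e-04
  1.50638901e+00 -9.84726503e-02] [ 0.49769947 -0.23073075  0.28000175] 3.8083
False
False [ 0.49780908 -0.23153135  0.05658811]
0.0013424692935773922 0.0 [ 0.23330039 -0.48497344  0.24007828] 6.9083
```

Run:
```python
from h import *
p,d=env.capture("scene");cv2.imwrite("pics/s2.png",np.hstack([cv2.resize(cv2.imread("pics/s1.png"),(400,300)),cv2.resize(p[120:300,100:340],(400,300))]))
print(env.read_opening(),env.read_finger_force(),env.read_tcp_pos(), R.from_rotvec(env.read_eef_rot()).as_matrix().round(3))
```

```text
-0.0003592063866278778 0.0 [ 0.49738048 -0.23130279  0.05599834] [[ 0.421  0.907 -0.002]
 [ 0.907 -0.421  0.001]
 [ 0.    -0.002 -1.   ]]
```

View pics/s2.png

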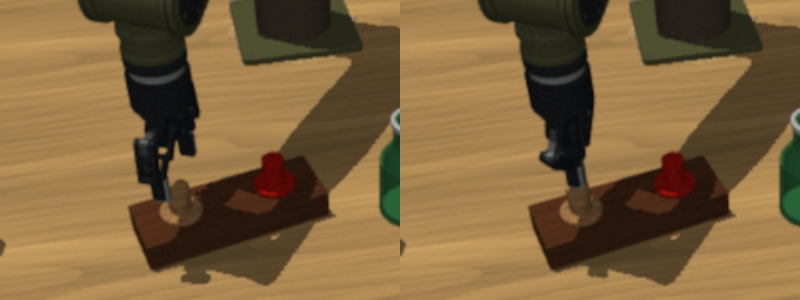

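The fingers closed on nothing. They appear above or behind the knob, even though the TCP reads on target, so I'll compare where the fingers really are with the reported TCP.

Run:
```python
from h import *
def proj(n,X):
    i=env.camera_info(n);c=(i["world_to_cam"]@[*X,1])[:3];q=i["intrinsics"]@c;return q[:2]/q[2],c[2]
t=env.read_tcp_pos();ims=[]
for n in("scene","top","wrist"):
    p,d=env.capture(n);np.save(f"pics/{n}3.npy",d)
    (q,z)=proj(n,t);k,_=proj(n,[*cork,.088]);print(n,q,z,k)
    if n!="wrist":
        x,y=map(int,k);x0,y0=min(max(x-50,0),540),y-45
        c=cv2.resize(p[y0:y0+75,x0:x0+100],(400,300),interpolation=cv2.INTER_CUBIC)
        for w,col in((q,(0,255,0)),(k,(255,0,255))):cv2.drawMarker(c,tuple(int(v) for v in (w-[x0,y0])*4),col,0,14,1)
        print(x0,y0)
    else: c=cv2.resize(p,(400,300))
    ims.append(c)
cv2.imwrite("pics/m3.png",np.vstack([np.hstack(ims[:2]),np.hstack([ims[2],ims[2]*0])]))
```

```text
scene [207.83816489 242.16570915] 1.2108419414078067 [205.85112732 230.84832189]
155 185
top [451.03252211 250.59577914] 0.7811802679318198 [456.57753641 247.68249954]
406 202
wrist [318.3235576  280.68001965] 0.19118055320757982 [318.46021228 313.04827064]
```

View pics/m3.png

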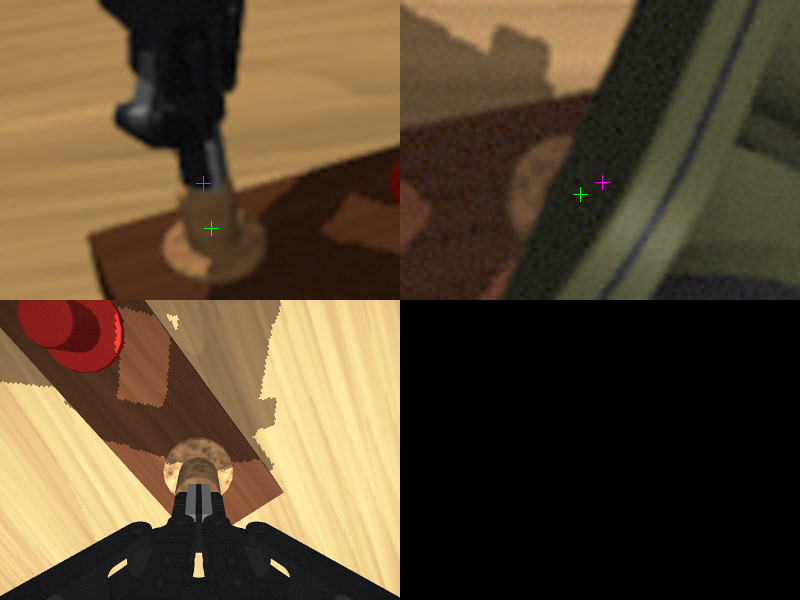

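The fingertips sit at the knob-top marker (206,231), not at the projected TCP (208,242). I'll check this with the depth images.

Run:
```python
from h import *
def pts(n):
    d=np.load(f"pics/{n}3.npy");i=env.camera_info(n);K=i["intrinsics"];T=np.linalg.inv(i["world_to_cam"])
    v,u=np.mgrid[:480,:640];return np.stack([(u-K[0,2])/K[0,0]*d,(v-K[1,2])/K[1,1]*d,d],-1)@T[:3,:3].T+T[:3,3],d
P,d=pts("scene")
for v in range(216,246,2): print(v,[tuple((P[v,u]*1000).astype(int)) for u in(203,206,209)])
P,d=pts("wrist")
print("wrist")
for v in range(250,350,8): print(v,[tuple((P[v,u]*1000).astype(int)) for u in(304,318,332)])
```

```text
216 [(np.int64(516), np.int64(-231), np.int64(143)), (np.int64(514), np.int64(-225), np.int64(140)), (np.int64(496), np.int64(-219), np.int64(125))]
218 [(np.int64(533), np.int64(-231), np.int64(150)), (np.int64(520), np.int64(-225), np.int64(139)), (np.int64(501), np.int64(-220), np.int64(124))]
220 [(np.int64(533), np.int64(-232), np.int64(146)), (np.int64(511), np.int64(-226), np.int64(128)), (np.int64(505), np.int64(-220), np.int64(121))]
222 [(np.int64(535), np.int64(-232), np.int64(142)), (np.int64(511), np.int64(-227), np.int64(122)), (np.int64(509), np.int64(-221), np.int64(120))]
224 [(np.int64(507), np.int64(-234), np.int64(115)), (np.int64(511), np.int64(-228), np.int64(117)), (np.int64(506), np.int64(-222), np.int64(112))]
226 [(np.int64(511), np.int64(-234), np.int64(113)), (np.int64(514), np.int64(-228), np.int64(114)), (np.int64(508), np.int64(-222), np.int64(108))]
228 [(np.int64(508), np.int64(-235), np.int64(106)), (np.int64(513), np.int64(-229), np.int64(108)), (np.int64(512), np.int64(-223), np.int64(106))]
230 [(np.int64(510), np.int64(-236), np.int64(102)), (np.
[... 2334 characters left out ...]
4(109)), (np.int64(501), np.int64(-221), np.int64(108)), (np.int64(505), np.int64(-223), np.int64(108))]
322 [(np.int64(498), np.int64(-218), np.int64(115)), (np.int64(501), np.int64(-221), np.int64(114)), (np.int64(505), np.int64(-223), np.int64(114))]
330 [(np.int64(497), np.int64(-219), np.int64(120)), (np.int64(501), np.int64(-221), np.int64(119)), (np.int64(505), np.int64(-223), np.int64(119))]
338 [(np.int64(497), np.int64(-219), np.int64(123)), (np.int64(502), np.int64(-220), np.int64(125)), (np.int64(505), np.int64(-223), np.int64(123))]
346 [(np.int64(498), np.int64(-219), np.int64(129)), (np.int64(501), np.int64(-221), np.int64(128)), (np.int64(506), np.int64(-221), np.int64(130))]
```

Depth puts the shut fingertips at z ≈ 0.09, centred on the knob, while the TCP reads 0.056. So the real fingers end about 34 mm short of the reported TCP. I'll reopen, go about 34 mm lower, and regrasp.

Run:
```python
from h import *
env.move_linear([*cork,.066],velocity=.1)
env.gripper_to(1.0)
print(env.move_linear([*cork,.023],velocity=.05,guard=6),env.read_tcp_pos(),env.read_ft_force())
env.gripper_to(0.0,40)
print(env.read_opening(),env.read_finger_force(),env.read_ft_force())
f0=env.read_ft_force()
env.move_linear([*cork,.12],velocity=.1)
print(env.read_opening(),env.read_finger_force(),env.read_ft_force(),env.read_t())
i=env.camera_info("wrist")
p,d=env.capture("scene");q,_=env.capture("wrist")
cv2.imwrite("pics/g4.png",np.hstack([cv2.resize(p[140:290,110:310],(400,300)),cv2.resize(q,(400,300))]))
```

```text
False [ 0.49771279 -0.23149623  0.02338142] [ 0.96634862  0.10363872 -0.27383757]
0.3403072371005279 39.59841549396515 [-0.33432299 -0.05226377  1.90504692]
0.33903308565133405 39.46335732936859 [ 0.19033306 -0.79823112 -0.34647574] 10.825
```

View pics/g4.png

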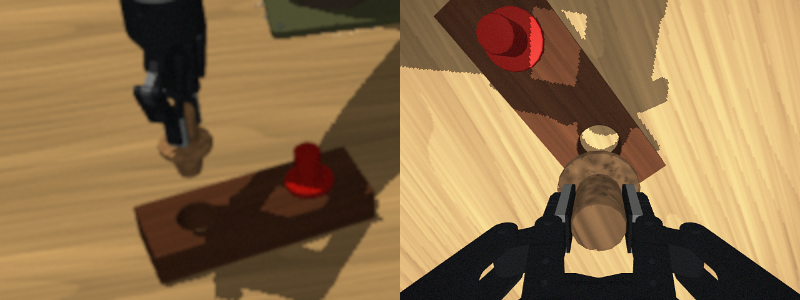

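The stopper is held (opening 0.34 ≈ 29 mm, 39 N) and upright, with its foot about 15 mm below the reported TCP. Next I carry it over the bottle and check.

Run:
```python
from h import *
A=np.array([.479,.3268])
env.move_linear([*cork,.27],velocity=.2)
env.move_to([*A,.27],ori(*A))
env.move_linear([*A,.185],velocity=.12)
print(env.read_opening(),env.read_finger_force(),env.read_tcp_pos(),env.read_t())
env.wait(.2)
p,_=env.capture("scene");q,_=env.capture("wrist");t,_=env.capture("top")
cv2.imwrite("pics/g5.png",np.vstack([np.hstack([cv2.resize(p[110:230,370:530],(400,300),interpolation=2),cv2.resize(q,(400,300))]),
 np.hstack([cv2.resize(t[180:300,20:180],(400,300)),np.zeros((300,400,3),np.uint8)])]))
```

```text
0.3389592744656546 39.47069585323334 [0.47954455 0.32704083 0.18592197] 14.6917
```

View pics/g5.png

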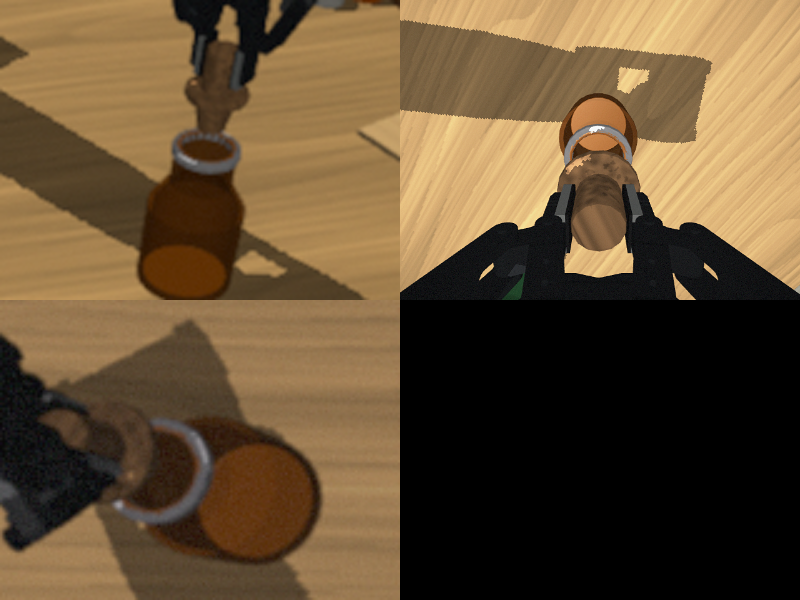

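Scene view: the stopper axis (foot (212,130), flange (217,92)) lines up with the bottle axis through the rim (206,152). In the wrist view both are centred at column 598–599. Now lowering with a guard.

Run:
```python
from h import *
A=np.array([.479,.3268])
print(env.move_linear([*A,.143],velocity=.05,guard=5),env.read_tcp_pos(),env.read_ft_force())
env.wait(.2)
print(env.move_linear([*A,.125],velocity=.02,guard=4),env.read_tcp_pos(),env.read_ft_force(),env.read_t())
print(env.read_finger_force(),env.read_opening())
p,_=env.capture("scene");q,_=env.capture("wrist")
cv2.imwrite("pics/g6.png",np.hstack([cv2.resize(p[110:230,370:530],(400,300),interpolation=2),cv2.resize(q,(400,300))]))
```

```text
False [0.47929597 0.32697273 0.14348152] [-0.14349548  0.81367531  0.05525572]
True [0.47906664 0.32682067 0.13329894] [-0.56057576  0.07122281  3.56568843] 16.8
39.89568471908569 0.3418005634194481
```

View pics/g6.png

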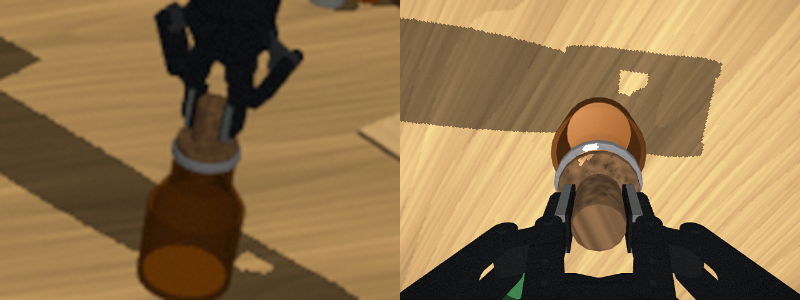

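Contact came at TCP z = 0.1333, and fully home predicts 0.133. Both views show the flange on the rim all round. Releasing and retreating.

Run:
```python
from h import *
A=np.array([.479,.3268])
env.gripper_to(1.0)
env.move_linear([*A,.29],velocity=.1)
env.wait(.5)
p,_=env.capture("scene");q,d=env.capture("wrist")
print(env.read_t(),env.read_ft_force())
cv2.imwrite("pics/g7.png",np.hstack([cv2.resize(p[110:290,180:500],(480,270)),cv2.resize(q,(320,240))[:,:].copy() if 0 else cv2.resize(q,(320,270))]))
```

```text
19.8167 [-0.39547091  0.09392293  0.29488894]
```

View pics/g7.png

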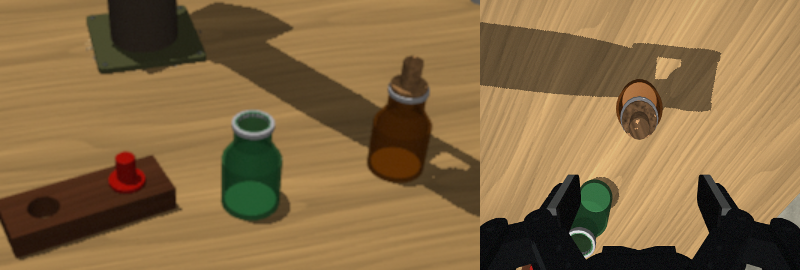

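The stopper is seated upright on the amber rim at (408,90). The green bottle and red stopper haven't moved, and the gripper is clear.

```bash
python3 -c "
from workcell import env
print(env.sign_off())"
```

```text
the job is handed in; nothing more can be done
None
```

The cork stopper is seated in the amber bottle's neck with its flange on the rim, released, and the job was handed in at about 20 s; the first grasp closed on nothing because the fingers ended about 34 mm short of the reported TCP, so I regrasped lower, and sign-off returned no verdict.

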